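Reset the tension jig to the marked hole and hold its lock home

TASK

On the tension jig, pull up the lock knob, draw the sprung section out along its rail to the hole marked by the arrow-shaped tag (not the round one), and let the pin drop into that hole. Then press the knob fully home on its bushing and keep holding it down: finish while still pressing, without letting go. Leave the loose things round the jig where they are.

Things in the scene. Friction and masses are not known exactly. Their poses are not given: they have to be found in the camera images.
- jig: Fixed tension jig: grey base plate 120 x 250 x 8 mm with an aluminium rail 30 mm wide, top 30 mm above the worktop, and a white spring-gauge barrel 19 mm across at one end. Origin at worktop level on the rail's centre line. Its y axis runs along the rail away from the barrel: the way the section is drawn out; x across the rail, z up. The base spans y -170 to +80 mm.
- first_hole (a point): Mouth of the first of three index holes on the rail's centre line, 30 mm above the worktop, at y -30 mm of the jig: nearest the barrel; the second and third lie 32 and 64 mm further along the jig's y. The section starts locked in the first. The 8 mm round-ended pin has about 1.5 mm play each way in a hole.
- pin_axis (a point): Point on the lock pin's axis, on top of the sliding section's steel saddle (50 mm across the rail, 40 mm along it), 48 mm above the worktop. Moves with the section. With the pin in a hole the gauge spring draws the section back by the play.
- section (a joint): How far the section is drawn out (m): 0 at the first hole, 0.032 at the second, 0.064 at the third, stop at 0.070. The gauge spring draws it back toward the barrel with 2.5 N at 0, 4.1 N at 0.064; with the pin lifted and the knob let go it slides back to -0.012.
- lock (a joint): Height of the lock knob above home (m): 0 when its underside sits on the bushing; about 0.0055 left alone in a hole (pin 5.5 mm deep, locked, a gap shows under the knob); pin clear of the rail above 0.011; top stop 0.018. A spring of 700 N/m acts both ways about 0.0055: lifting to 0.015 takes about 7 N, pressing home about 4 N; it rises again by itself when not pressed.
- knob_mid (a point): Middle of the lock knob: black, upright, round, 24 mm across, 28 mm tall, on a dark bushing 18 mm across that stands 18 mm high on the saddle. This point is 80 mm above the worktop when home, 85.5 mm left alone. The knob moves straight up and down on the section; dragging it lifted along the rail moves the section. Nothing stands above it.
- arrow_tag: Dark steel arrow-shaped tag, about 29 mm long, 4 mm thick, lying on the base plate on the robot's side of the rail, its tip pointing at the marked hole. Origin 42 mm from the rail's centre line, directly beside that hole (same y along the rail); axes parallel to the jig's. It lies beside the second or the third hole.
- disc_tag: Round dark steel tag, 22 mm across, 4 mm thick, beside the other one of those two holes: not the wanted one.
- vial_1: Loose bystander: a small brown vial with a white cap, 22 mm across, 44 mm tall. Origin at the centre of its underside. Leave alone.
- dish_2: Loose bystander: a flat round dish, 71 mm across, 16 mm tall. Origin at the centre of its underside. Leave alone.
- cap_small: Loose bystander: a loose round screw cap, 36 mm across, 14 mm tall. Origin at the centre of its underside. Leave alone.
- timer: Loose bystander: a square lab timer, 62 x 62 x 16 mm. Origin at the centre of its underside. Leave alone.
- stopper_1: Loose bystander: a small tapered stopper, 26 mm across, 22 mm tall. Origin at the centre of its underside. Leave alone.
- stir_bar: Loose bystander: a white stir bar, 10 x 38 x 10 mm. Origin at the centre of its underside. Leave alone.

How it is judged:
On the way, in this order (a step that is already met when the one before it is completed fails the run):
1. the lock pin is pulled clear of the first hole (value of joint lock above 0.0105 m and value of joint section below 0.016 m), for 0.05 s.
2. the section stands at the arrow's hole and the pin has dropped into it (y of pin_axis in the frame of arrow_tag between -0.004 and 0.004 m and value of joint lock below 0.008 m), for 0.1 s.
At the end, for the whole second after the job is handed in: The pin is in the hole beside the arrow-shaped tag (pin axis within 4 mm of the tag along the rail), the knob is pressed home to within 2 mm of its bushing and stays so, and the fingers are on the knob with more than 1.5 N (y of pin_axis in the frame of arrow_tag between -0.004 and 0.004 m and value of joint lock below 0.002 m and contact force between the fingers and lock above 1.5 N and velocity of joint section between -0.01 and 0.01 m/s); the arm keeps its last pose, push and grip.
It fails at once if a loose bystander is pushed more than 20 mm (distance of any of vial_1, dish_2, cap_small, timer, stopper_1, stir_bar from where it was at the start of the episode above 0.02 m).
It also fails if it takes over 32 s, if anything falls off the work surface, if the arm or the gripper's body presses on something with over 40 N, if the wrist force passes 120 N, or if a joint passes its speed limit or range.

ROBOT

A 6-joint arm with a two-finger parallel gripper is mounted at the origin on a cart in front of the work surface, level with it; the furniture and walls round the work are solid. World frame = base frame: x ahead of the robot, y to its left, z up, the work surface at z = 0. Lengths are in m, angles in rad, forces in N, time in s.
With the tool pointing down it reaches from about 0.4 to 0.925 m from the base axis. Payload 12.5 kg.
Tool frame: the origin (TCP) lies on the front face of the gripper's body, between the roots of the fingers; the fingertips stand 78 mm ahead of it and the grasp point (between the pads) lies 59 mm ahead of it (bot.grip_point_offset is the distance from the TCP to the grasp point, in m); x points along the fingers, y is the direction in which the jaws open and shut, and the axes are right-handed (so a half turn about x gives the same grasp; the last joint's range is limited). The gripper opens to 95 mm and grips with 3 to 60 N. Pads are 20 mm wide; open, the fingers measure 119 mm over their backs; the gripper's body (75 mm by 180 mm) begins 59 mm behind the grasp point.
Start: joints at [-1.43, 0.491, 1.559, -0, 1.092, -0.106], TCP at [0.153, -0.606, 0.292] pointing down, gripper open.
Joint ranges: [-3.1, 3.1], [-0.84, 2.19], [0.05, 2.79], [-1.13, 4.28], [0.06, 2.93], [-2.69, 2.69]. Speed limits (rad/s): [2.22, 2.22, 2.79, 3.14, 3.14, 3.14].

INTERFACE

Orientations are given as a unit quaternion [x, y, z, w].
In Python, from bench import status, get_image, sign_off, bot gives the robot as it stands.
- The arm moves only by the tool send_rows, never from a script. Its argument "increments" is a list of rows, each a list of 5 numbers: the shift along the world's x, y, z in mm, then the turn about the world's z in rad, then the opening, from -1 (shut) to 1 (fully open), so that 0 is half open. A call has 1 to 20 rows; each row shifts and turns the pose as measured when the row begins; what a row does not reach is not made up. A row lasts 1/10 s, in which the tool goes at most 50 mm and 8.59 degrees, less where a joint would pass 70% of its speed; a pose out of reach is approached as far as the arm can. A call with a gripper value outside its range is refused whole. The fingers move at their own pace and stop on an object; the grip force is fixed at half the most. Time passes only in rows, so rows that do not move let the fingers close. It gives the time, the measured TCP pose, the force and the opening at its end, in the units of the state.
- status.read_state(): the state, without advancing time (a new reading comes with each control period).
- get_image(name): name is "scene" or "top"; returns a dict with "img" (480x640x3 uint8, red, green, blue), "fx", "fy", "cx", "cy" (pixels), "k1" (the pictures are not rectified: a ray, as slopes to the right and down, at radius r is drawn at 1 + k1 r^2 times it, then the intrinsics apply), "R" (3x3) and "t" (3): a world point X has camera coordinates R X + t. Camera axes: x right, y down, z forward; pixel columns grow to the right and rows downward; lengths in m; the calibration is good to about 2 mm. A picture is of the moment at which its call begins. There is no depth.
- sign_off(): hands the job in, once; it reports no verdict.
The state is a dict: "t": time; "joint_positions": joint angles; "joint_vel": joint speeds; "tau": joint torques, N m; "ee_pos": TCP position; "eef_rot": TCP orientation; "ft_force": force on the tool from outside, world axes, zero at the start; "moment": the same for the moment, N m; "opening": finger opening in m.
Only numpy, scipy, OpenCV 4.12 (cv2) and the standard library are available. Lean on these libraries where they do the work, as an engineer would, in place of code of your own. Each camera call takes 0.05 s, during which the arm holds its last target. There are 200 camera calls.

## Working session

There is one attempt and no reset: what is moved stays moved. The work goes in short steps, Python scripts to look and compute and a tool call to move; the robot and the scene stay as the last step left them, time stands still between calls to the robot, and variables do not carry over. Pictures are saved under pics/ and viewed, about 8 in all and at most 12, crops included, and the job is handed in when it is done.

Besides the shell and the picture viewer there is one more tool, called after "Call:" as name(argument=value, ...), one argument or row to a line, values as JSON. send_rows: Moves the arm, as the interface text tells. Its arguments: {"type":"object","properties":{"increments":{"type":"array"}},"required":["increments"]}

```bash
mkdir -p pics; cat > h.py <<'E'
import numpy as np, cv2
from bench import status, get_image, sign_off, bot
def grab(n,f):
    d=get_image(n); cv2.imwrite('pics/'+f,d['img'][:,:,::-1]); return d
def ray(d,u,v,z):
    K=np.array([[d['fx'],0,d['cx']],[0,d['fy'],d['cy']],[0,0,1.]])
    p=cv2.undistortPoints(np.array([[[u,v]]],float),K,np.array([d['k1'],0,0,0.]))[0,0]
    R=np.array(d['R']);t=np.array(d['t']); C=-R.T@t; r=R.T@np.array([p[0],p[1],1]); return C+r*(z-C[2])/r[2]
E
python3 - <<'E'
from h import *
import pickle
for n in('top','scene'):
    d=grab(n,n+'1.png'); pickle.dump(d,open(n+'1.pkl','wb')); R=np.array(d['R']);print(n,-R.T@np.array(d['t']),d['fx'],d['k1'])
s=status.read_state();print(s['t'],s['ee_pos'],s['eef_rot'],s['opening'])
E
```

```text
top [ 0.39509878 -0.13730556  0.9272934 ] 608.5771495647774 0.00851399991796525
scene [0.10892416 0.44503051 0.55989178] 477.44189619752876 0.007334579180060902
0.1 [ 0.1526891  -0.6059031   0.29171811] [-0.70172159 -0.08739311  0.70173703 -0.08668563] 0.09500906381161041
```

View pics/top1.png

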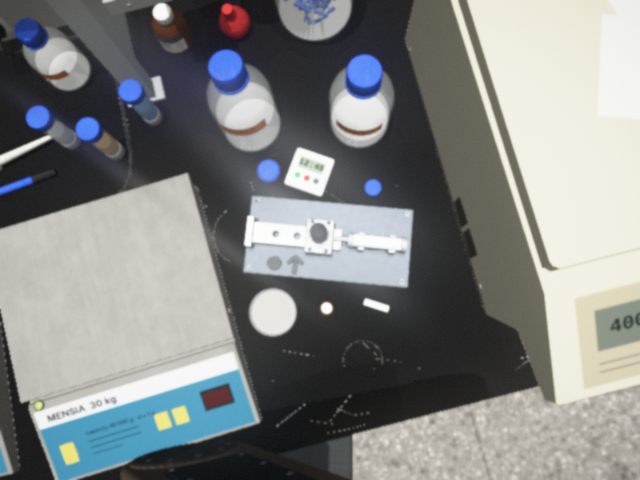

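View pics/scene1.png

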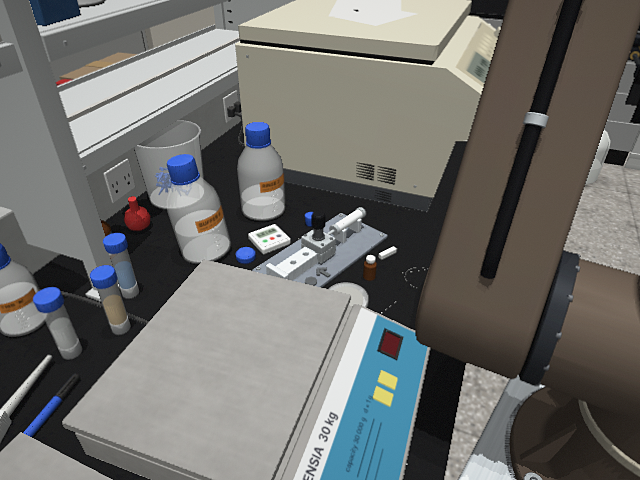

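The top view shows the knob at about (319,233), the free holes at (297,236) and (276,234), the arrow at (295,263) and the disc at (275,263). That puts the arrow at the second hole. I'll measure these next.

```bash
python3 - <<'E'
from h import *
import pickle
d=pickle.load(open('top1.pkl','rb')); im=d['img']
hsv=cv2.cvtColor(im,cv2.COLOR_RGB2HSV)
g=cv2.cvtColor(im,cv2.COLOR_RGB2GRAY)
m=((g>70)).astype(np.uint8); m[:190]=0;m[295:]=0;m[:,:238]=0;m[:,420:]=0
c=max(cv2.findContours(m,0,2)[0],key=cv2.contourArea)
r=cv2.minAreaRect(c);b=cv2.boxPoints(r)
W=np.array([ray(d,*p,.008) for p in b])
print(b.round(1).tolist(),W.round(4).tolist(),[np.linalg.norm(W[i]-W[i-1]).round(4) for i in range(4)])
m2=((g<95)).astype(np.uint8); M=np.zeros_like(m2);cv2.fillConvexPoly(M,cv2.boxPoints((r[0],(r[1][0]-8,r[1][1]-8),r[2])).astype(int),1)
n,l,st,ce=cv2.connectedComponentsWithStats(m2*M)
for i in range(1,n):
    if st[i,4]>8: print(st[i],ce[i].round(1),[ray(d,*ce[i],z).round(4)[:2].tolist() for z in(.012,.03,.0995)])
cr=cv2.resize(im[185:300,235:425],None,fx=4,fy=4,interpolation=cv2.INTER_CUBIC);cv2.imwrite('pics/c1.png',cr[:,:,::-1])
for nm,p,z in(('vial',(327,308),.044),('stir',(376,305),.01),('dish',(272,312),.016),('timer',(310,171),.016),('cap',(268,170),.014),('stop',(373,187),.022)):print(nm,ray(d,*p,z).round(3))
E
```

```text
[[238.0, 190.0], [413.0, 190.0], [413.0, 294.0], [238.0, 294.0]] [[0.6043, 0.0176, 0.008], [0.6055, -0.2528, 0.008], [0.4461, -0.251, 0.008], [0.4434, 0.0125, 0.008]] [np.float64(0.161), np.float64(0.2704), np.float64(0.1594), np.float64(0.2635)]
[242 194   9  74 281] [244.4 216.7] [[0.5616, 0.0058], [0.5583, 0.003], [0.5457, -0.0079]]
[300 194 110  15 956] [368.1 199. ] [[0.5902, -0.1837], [0.5863, -0.1828], [0.5715, -0.1793]]
[ 242  270  168   21 1617] [305.4 284.2] [[0.4588, -0.0895], [0.4576, -0.0904], [0.4527, -0.0941]]
vial [ 0.423 -0.123  0.044]
stir [ 0.429 -0.196  0.01 ]
dish [ 0.417 -0.041  0.016]
timer [ 0.633 -0.094  0.016]
cap [ 0.635 -0.029  0.014]
stop [ 0.607 -0.191  0.022]
```

View pics/c1.png

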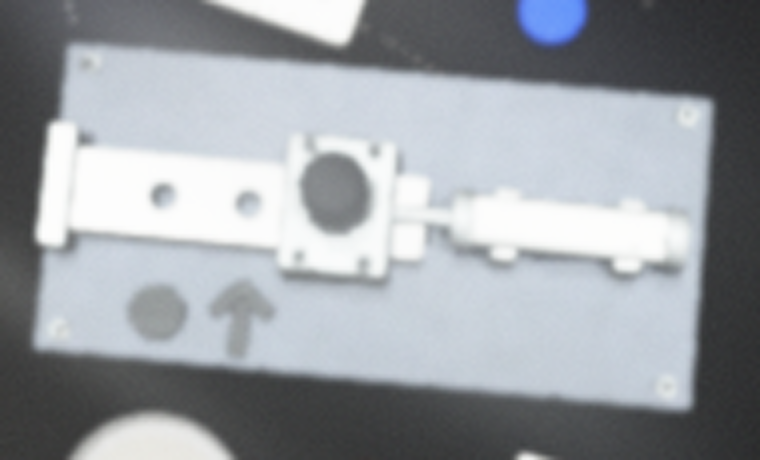

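The crop shows the arrow (240,315) beside hole 2 (249,202) and the disc (157,312) beside hole 3 (163,195). The target is therefore the second hole, a 32 mm draw.

```bash
python3 - <<'E'
from h import *
import pickle
d=pickle.load(open('top1.pkl','rb'))
P=lambda x,y,z: ray(d,x/4+235-.375,y/4+185-.375,z)[:2]
c=[P(*p,.008) for p in((68,43),(713,99),(690,409),(35,349))]
print('corners',np.round(c,4).tolist(),[np.linalg.norm(c[i]-c[i-1]).round(4) for i in range(4)])
ax=(c[0]+c[3]-c[1]-c[2]);ax/=np.linalg.norm(ax);print('axis',ax,np.arctan2(ax[1],ax[0]))
h3,h2=P(163,195,.03),P(249,202,.03);print('holes',h3,h2,np.linalg.norm(h3-h2),'h1 by base',np.mean(c,0)+ax*.015)
sad=np.mean([P(*p,.048) for p in((290,133),(398,143),(386,280),(279,272))],0)
print('saddle',sad,'h1 pred',h2-.032*ax)
g=cv2.cvtColor(d['img'],cv2.COLOR_RGB2GRAY)[219:248,306:332]
m=(g<130).astype(np.uint8);n,l,st,ce=cv2.connectedComponentsWithStats(m);i=1+np.argmax(st[1:,4]);print(st[i],ce[i]+[306,219])
print('knob mid', ray(d,*(ce[i]+[306,219]),.088))
print('arrow',P(240,315,.012),'disc',P(157,312,.012))
s=status.read_state()
from scipy.spatial.transform import Rotation as R
M=R.from_quat(s['eef_rot']).as_matrix();print(M.round(3))
E
```

```text
corners [[0.5959, -0.0039], [0.5752, -0.2523], [0.4567, -0.2423], [0.477, 0.0054]] [np.float64(0.1192), np.float64(0.2493), np.float64(0.119), np.float64(0.2485)]
axis [0.08234207 0.99660413] 1.488360922873907
holes [ 0.53316798 -0.04437665] [ 0.53074954 -0.07663453] 0.03234840784911763 h1 by base [ 0.52741082 -0.1083295 ]
saddle [ 0.52652277 -0.11053206] h1 pred [ 0.5281146  -0.10852586]
[ 8  6 12 16 71] [321.18309859 233.53521127]
knob mid [ 0.52446731 -0.11450211  0.088     ]
arrow [ 0.49021821 -0.07274313] disc [ 0.4910892  -0.04123658]
[[-0.     0.244 -0.97 ]
 [ 0.001 -0.97  -0.244]
 [-1.    -0.001 -0.   ]]
```

Call:
send_rows(
  increments=[
    [4, 46, 0, -0.08, 1],
    [4, 46, 0, -0.08, 1],
    [4, 46, 0, -0.08, 1],
    [4, 46, 0, -0.08, 1],
    [29, 34, 0, 0, 1],
    [29, 34, 0, 0, 1],
    [29, 34, 0, 0, 1],
    [29, 34, 0, 0, 1],
    [29, 34, 0, 0, 1],
    [29, 34, 0, 0, 1],
    [29, 34, 0, 0, 1],
    [29, 34, 0, 0, 1],
    [0, 0, 0, 0, 1],
  ],
)

```text
t: 1.4
ee_pos: [0.4051, -0.1299, 0.2886]
eef_rot: [0.706, -0.031, -0.706, -0.034]
ft_force: [-1.5, -0.5, 0.2]
opening: 0.0951
```

Call:
send_rows(
  increments=[
    [40, 6, 0, 0.01, 1],
    [40, 7, 0, 0, 1],
    [40, 7, 0, 0, 1],
    [0, 0, -30, 0, 1],
    [0, 0, -30, 0, 1],
    [0, 0, -20, 0, 1],
    [0, 0, 0, 0, 1],
  ],
)

```text
t: 2.1
ee_pos: [0.5284, -0.1101, 0.2052]
eef_rot: [-0.706, 0.026, 0.707, 0.029]
ft_force: [0.3, -0.1, 0.6]
opening: 0.0953
```

```bash
python3 - <<'E'
from h import *
d=grab('scene','s2.png');cv2.imwrite('pics/s2c.png',cv2.resize(d['img'][160:310,230:430],None,fx=4,fy=4,interpolation=2)[:,:,::-1])
s=status.read_state();print(s['t'],s['ee_pos'],s['eef_rot'])
E
```

```text
2.15 [ 0.52885215 -0.11027424  0.20645492] [ 0.70685244 -0.0266217  -0.70627693 -0.02870211]
```

View pics/s2c.png

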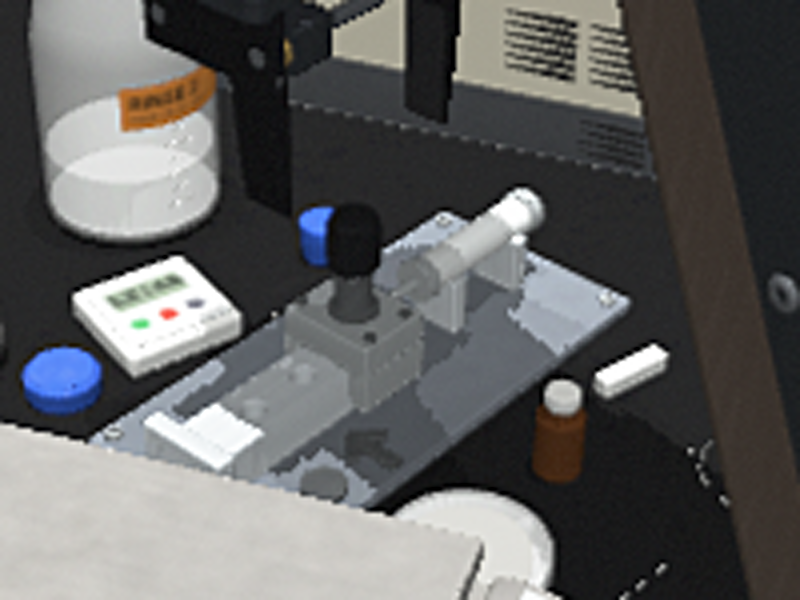

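The fingers straddle the knob: their tips are at (270,205) and (430,120), and the knob top is at (355,210). I'll narrow the opening, descend, then grip.

Call:
send_rows(
  increments=[
    [0, 0, 0, 0, 0],
    [0, 0, 0, 0, 0],
    [0, 0, -15, 0, 0],
    [0, 0, -20, 0, 0],
    [0, 0, -15, 0, 0],
    [0, 0, -8, 0, 0],
    [0, 0, 0, 0, 0],
  ],
)

```text
t: 2.85
ee_pos: [0.5306, -0.1126, 0.1546]
eef_rot: [0.711, -0.028, -0.702, -0.028]
ft_force: [-0.5, -0.3, 0.6]
opening: 0.0486
```

Call:
send_rows(
  increments=[
    [-3, 2, -5, 0, 0],
    [0, 0, -4, 0, 0],
    [0, 0, 0, 0, -1],
    [0, 0, 0, 0, -1],
    [0, 0, 0, 0, -1],
    [0, 0, 0, 0, -1],
    [0, 0, 0, 0, -1],
    [0, 0, 0, 0, -1],
  ],
)

```text
t: 3.65
ee_pos: [0.5282, -0.1105, 0.1478]
eef_rot: [0.712, -0.029, -0.701, -0.027]
ft_force: [0.2, 0.1, -1.5]
opening: 0.0235
```

Call:
send_rows(
  increments=[
    [0, 0, 4, 0, -1],
    [0, 0, 4, 0, -1],
    [0, 0, 3, 0, -1],
    [0, 0, 0, 0, -1],
  ],
)

```text
t: 4.05
ee_pos: [0.5281, -0.111, 0.159]
eef_rot: [0.712, -0.029, -0.701, -0.027]
ft_force: [1.9, -1.8, -9.3]
opening: 0.0234
```

Call:
send_rows(
  increments=[
    [0.7, 8, -0.5, 0, -1],
    [0.7, 8, 0, 0, -1],
    [0.7, 8, 0, 0, -1],
    [0.5, 6, 0, 0, -1],
    [0, 0, 0, 0, -1],
  ],
)

```text
t: 4.55
ee_pos: [0.5308, -0.0793, 0.158]
eef_rot: [0.712, -0.029, -0.701, -0.027]
ft_force: [1.1, -3.4, -7.6]
opening: 0.0234
```

Call:
send_rows(
  increments=[
    [0.1, 1.7, 0, 0, -1],
    [0, 0, 0, 0, -1],
    [0, 0, -3, 0, -1],
    [0, 0, -2, 0, -1],
    [0, 0, -2, 0, -1],
    [0, 0, 0, 0, -1],
  ],
)

```text
t: 5.15
ee_pos: [0.531, -0.0775, 0.1509]
eef_rot: [0.712, -0.029, -0.701, -0.027]
ft_force: [0.3, -3.2, -1.5]
opening: 0.0231
```

Call:
send_rows(
  increments=[
    [0, 0, -2, 0, -1],
    [0, 0, -2, 0, -1],
    [0, 0, 0, 0, -1],
  ],
)

```text
t: 5.45
ee_pos: [0.531, -0.0777, 0.1471]
eef_rot: [0.712, -0.029, -0.701, -0.027]
ft_force: [-0.3, -1.5, 0.5]
opening: 0.0231
```

Call:
send_rows(
  increments=[
    [0, 0, -2, 0, -1],
    [0, 0, -2, 0, -1],
    [0, 0, -2, 0, -1],
    [0, 0, 0, 0, -1],
  ],
)

```text
t: 5.85
ee_pos: [0.531, -0.0778, 0.1422]
eef_rot: [0.713, -0.029, -0.7, -0.027]
ft_force: [-2.3, -3.1, 3.8]
opening: 0.0238
```

```bash
python3 - <<'E'
from h import *
d=grab('scene','s3.png');cv2.imwrite('pics/s3c.png',cv2.resize(d['img'][185:300,255:405],None,fx=5,fy=5,interpolation=2)[:,:,::-1])
d=grab('top','t3.png')
s=status.read_state();print(s['t'],s['ee_pos'],s['ft_force'])
E
```

```text
5.95 [ 0.53104534 -0.07776297  0.14208404] [-3.75622625 -3.37970736  7.73216101]
```

View pics/s3c.png

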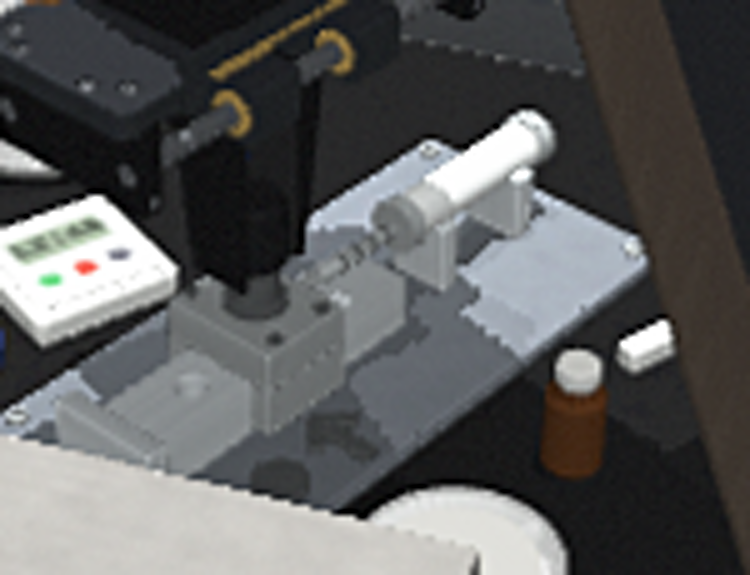

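The section has moved out beside the arrow (340,430), one hole (195,380) is left ahead of it, and the knob sits low on its bushing. I'll press a bit more to confirm the hard stop.

Call:
send_rows(
  increments=[
    [0, 0, -1, 0, -1],
    [0, 0, -1, 0, -1],
    [0, 0, -1, 0, -1],
  ],
)

```text
t: 6.25
ee_pos: [0.531, -0.0779, 0.142]
eef_rot: [0.714, -0.029, -0.699, -0.026]
ft_force: [-4.8, -1.7, 18.0]
opening: 0.023
```

```bash
python3 - <<'E'
from h import *
d=grab('scene','s4.png');d=grab('top','t4.png');im=d['img']
s=status.read_state();print(s['t'],s['ee_pos'],s['ft_force'],s['opening'])
cv2.imwrite('pics/t4c.png',cv2.resize(im[185:300,235:425],None,fx=4,fy=4,interpolation=2)[:,:,::-1])
E
```

```text
6.35 [ 0.53100649 -0.07786861  0.14197042] [-5.94241843 -2.65865579 17.43944887] 0.022707770089413905
```

View pics/t4c.png

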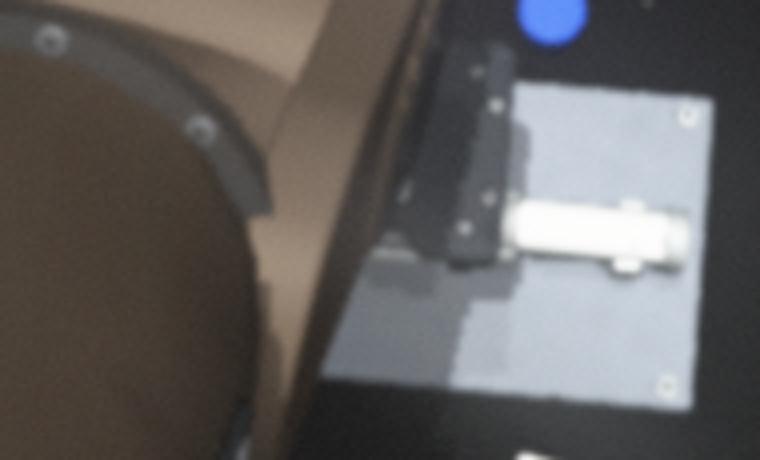

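```bash
python3 - <<'E'
from h import *
d=get_image('scene')
P=lambda x,y:ray(d,x,y,.048)[:2]
for n,a,b in(('front',(365,355),(263,355)),('right',(424,315),(345,315))):
    p=P(a[0]/4+230,a[1]/4+160);q=P(b[0]/5+255,b[1]/5+185);print(n,p,q,(q-p)@[.082,.997])
s=status.read_state();print(s['ee_pos'],s['ft_force'])
E
```

```text
front [ 0.50043535 -0.08512863] [ 0.50697463 -0.05480299] 0.03077088496342567
right [ 0.49680919 -0.12460409] [ 0.49787714 -0.08975071] 0.03483639726041386
[ 0.53098709 -0.07784534  0.14198975] [-6.82855296 -2.17895422 17.41818476]
```

The section has moved 31 to 35 mm by image against the 32 mm expected. The push against the hard stop is steady at 17 N, so I'm handing in.

```bash
python3 -c "
from h import *
print(sign_off()); s=status.read_state();print(s['t'],s['ee_pos'],s['ft_force'])"
```

```text
the job is handed in; nothing more can be done
None
the job is handed in; nothing more can be done
```

I handed the job in at about 6.4 s with the fingers still gripping the knob and pressing it down. The section is locked in the second hole, which is the one the arrow tag marks; the round tag lies beside the third.

- **Steps:** I gripped the knob, lifted it about 11 mm at roughly 8 N, and drew the section about 33 mm along the rail. I then lowered the pin into the hole and pressed the knob home.
- **Pin in the hole:** The gripper stopped at y -0.0778 m, 1.2 mm on the barrel side of hole 2 as measured (-0.0766 m), which is within the play. Saddle corners in the images moved 31 and 35 mm against 32 mm expected; those were read by eye, so they are rough. The top camera could not confirm it because the arm blocked its view.
- **Knob home:** It came to a hard stop 5.8 mm below its rest height, against 5.5 mm expected. Pushing further raised the force to a steady 17 N without it moving. There was also about 7 N of sideways force on the wrist.
- **Loose things:** The vial, dish, timer and stir bar looked undisturbed in the last pictures I viewed. I did not measure any of the bystanders again.

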